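# Index the die turret and work the snap press

## Task

On the green snap-setting press, click the die turret round to station four, so that the big square die marked with four pips rests in its click under the ram; do not press the ram on any other die. Then push the ram's black button all the way down, let it spring fully back up, and leave the turret in that click and the things standing around the press undisturbed.

Things in the scene. Friction and masses are not known exactly. Their poses are not given: they have to be found in the camera images.
- press: Green bench press, bolted down (sizes in mm). Origin on the bench under the turret's vertical axis, z up, +y from that axis towards ram and column. Base 200 (x) by 310 (y -115 to 195), 30 high. Column 50 by 45 at y 150; the arm over the turret's rim (42 wide, y 67 to 167) spans 114 to 150 above the bench. Only the ram's button and the turret's grip are higher than 150.
- turret (a joint): Turret angle, positive anticlockwise from above, no end stops. Clicks every 60 degrees (1.047 rad); let go anywhere, it swings into the nearest click, to 0.02 rad; turning takes at most 0.35 N m. Six stations, anticlockwise in order, with one to six black pips. At 0 the one-pip station is under the ram, at +pi or -pi the four-pip one. Starts two or three clicks from station four.
- turret_grip (a point): Point on the turret's axis in its dark hexagonal grip, 165 mm above the bench. The grip is 36 across flats, from 140 to 183 above the bench, on a 26 diameter spindle. Axes turn with the turret; flats face its x axis and every 60 degrees from it, so any pair of flats can be pinched from above and turned.
- square_die (a point): Centre of the top of the square steel die at station four (32 by 32 mm, 20 high; the other five are round, 22 or less across), 86 above the bench, 85 from the turret's axis. It turns with the turret, an aluminium disc 216 in diameter, its top 66 above the bench; each die's pips are on the disc just inside it.
- ram_button (a point): Top centre of the ram's round black button (40 mm diameter, top face 28 across), 184 above the bench when up; straight above the working station, 85 from the turret's axis.
- ram (a joint): How far the ram is pushed down from its raised position: 0 up, 0.012 (12 mm) fully down on its stop. Its return spring needs about 6 N to start and 15 N at the bottom, and lifts it again by itself. The ram never touches the dies.
- snap_jar: Bystander: jar with a steel lid, 60 diameter, 75 mm high; origin at the centre of its underside.
- thread_cone: Bystander: pale thread cone, 56 diameter, 100 mm high; origin at the centre of its underside.
- buckle_ring: Bystander: flat brass ring, 48 diameter, 6 mm thick; origin at the centre of its underside.
- hole_gauge: Bystander: flat brass bar, 30 by 160 by 6 mm; origin at the centre of its underside.

How it is judged:
By the outcome, as a careful person would: the job done as asked, in the order asked, and still so for the second after the job is handed in, with the robot touching nothing.
It also fails if it takes over 58 s, if anything falls off the work surface, if the arm or the gripper's body presses on something with over 40 N, if the wrist force passes 120 N, or if a joint passes its speed limit or range.

## Robot

A 6-joint arm with a two-finger parallel gripper is mounted at the origin on the work surface. World frame = base frame: x ahead of the robot, y to its left, z up, the work surface at z = 0. Lengths are in mm, angles in rad, forces in N, time in s.
With the tool pointing down it reaches from about 350 to 775 mm from the base axis. Payload 7.3 kg.
Tool frame: the origin (TCP) lies on the centre line of the jaws, within the pads' length; the fingertips stand 17 mm ahead of it and the grasp point (between the pads) lies 2 mm behind it; z points along the fingers, y is the line along which they close (so a half turn about z gives the same grasp; the last joint's range is limited). The gripper opens to 92 mm and grips with 3 to 60 N. Pads are 19 mm wide; open, the fingers measure 130 mm over their backs; the gripper's body (75 mm by 190 mm) begins 47 mm behind the grasp point.
Start: joints at [-1.404, 0.342, 1.524, -0, 1.275, -0.146], TCP at [161.577, -499.536, 243.741] pointing down, gripper open.
Joint ranges: [-2.53, 2.53], [-0.77, 2.02], [0.04, 2.7], [-1, 4.14], [0.28, 2.66], [-3.11, 3.11]. Speed limits (rad/s): [2.57, 2.57, 3.14, 3.14, 3.14, 3.14].

## Interface

Orientations are given as [roll, pitch, yaw] about the fixed x, y, z axes, in that order (R = Rz(yaw) Ry(pitch) Rx(roll)).
In Python, from plant import bot gives the robot as it stands. The module is installed in compiled form; this text tells all that it offers.
- The arm moves only by the shell command python3 -m pendant 'ROWS'. ROWS is JSON, a list of rows, each a list of 3 entries, a list of its own where there are three numbers: the shift along the world's x, y, z as a fraction of full scale, then the turn, a rotation vector about the world's x, y, z as a fraction of full scale, then the opening, from -1 (shut) to 1 (fully open), so that 0 is half open. In form: [[[tx, ty, tz], [rx, ry, rz], claw], ...]. A call has exactly 10 rows; each row shifts and turns the commanded pose from where the row before left it; what a row does not reach is not made up. Full scale, the value 1, is 30 mm for a shift and 0.12 rad for a turn. A row lasts 1/12 s, in which the tool goes at most 41.7 mm and 7.16 degrees, less where a joint would pass 70% of its speed; a pose out of reach is approached as far as the arm can. A call with a number of a shift or a turn outside -1 to 1 is refused whole. A call with a gripper value outside its range is refused whole. The fingers move at their own pace and stop on an object; the grip force is fixed at half the most. Time passes only in rows, so rows that do not move let the fingers close, or fill a call up. It gives the time, the measured TCP pose, the force, the opening and the grip force at its end, in the units of the state.
- bot.get_obs(): the state, without advancing time (a new reading comes with each control period).
- bot.capture(name): name is "side" or "top" or "wrist"; returns the picture (400x640x3 uint8, blue, green, red); there is no depth.
- bot.camera_params(name): a dict with "fovy" (degrees; the focal length in pixels is half the picture's height over the tangent of half this angle, whatever the lens; pixels are square), "cx", "cy" (the principal point, pixels), "camera_from_world" (4x4, takes a point from world to camera coordinates). Camera axes: x right, y down, z forward; pixel columns grow to the right and rows downward; lengths in mm; the calibration is good to about 2 mm. The wrist camera is an equidistant fisheye: a pixel r from the principal point sees the ray r / f radians off the axis. A picture is of the moment at which its call begins: read the wrist's pose just before it. camera_params takes no time and is no camera call; for the wrist camera it gives the pose at the moment of the call.
- bot.close_job(): hands the job in; it is judged then, once.
The state is a dict: "time": time; "joint_positions": joint angles; "dq": joint speeds; "tau": joint torques, N m; "tool_pos": TCP position; "tcp_rot": TCP orientation; "contact_force": force on the tool from outside, world axes, zero at the start; "moment": the same for the moment, N m; "grip_width": finger opening in mm; "finger_force": force on a finger pad.
Only numpy, scipy, OpenCV 4.12 (cv2) and the standard library are available. Lean on these libraries where they do the work, as an engineer would, in place of code of your own. Each camera call takes 0.05 s, during which the arm holds its last target. There are 200 camera calls.

## Working session

There is one attempt and no reset: what is moved stays moved. The work goes in short steps, Python scripts to look and compute and a shell command to move; the robot and the scene stay as the last step left them, time stands still between calls to the robot, and variables do not carry over. Pictures are saved under pics/ and viewed, at most 10 in all, crops included, and the job is handed in when it is done.

```bash
mkdir -p pics; python3 - <<'E'
from plant import bot
import cv2,numpy as np
for n in ["top","side"]:
    im=bot.capture(n); cv2.imwrite(f"pics/{n}0.png",im)
    p=bot.camera_params(n); print(n,p["fovy"],p["cx"],p["cy"]); print(np.round(p["camera_from_world"],3).tolist())
o=bot.get_obs(); print(o["time"],o["tool_pos"],o["tcp_rot"],o["grip_width"],o["contact_force"])
E
```

```text
top 50.56729042229945 321.9184172722623 198.72285162535334
[[-0.022, -1.0, 0.004, 16.145], [-0.989, 0.021, -0.144, 623.272], [0.144, -0.007, -0.99, 884.674], [0.0, 0.0, 0.0, 1.0]]
side 48.265070547757816 326.973895870581 200.5541136148581
[[0.999, -0.033, 0.002, -588.94], [-0.015, -0.483, -0.876, 136.793], [0.03, 0.875, -0.483, 1006.13], [0.0, 0.0, 0.0, 1.0]]
0.1 [ 161.49383817 -499.19020776  243.1087623 ] [-3.14020516e+00 -1.84455008e-04  3.12738942e-01] 91.84592888021467 [ 0.15702569  0.51781948 -0.33676267]
```

View pics/top0.png

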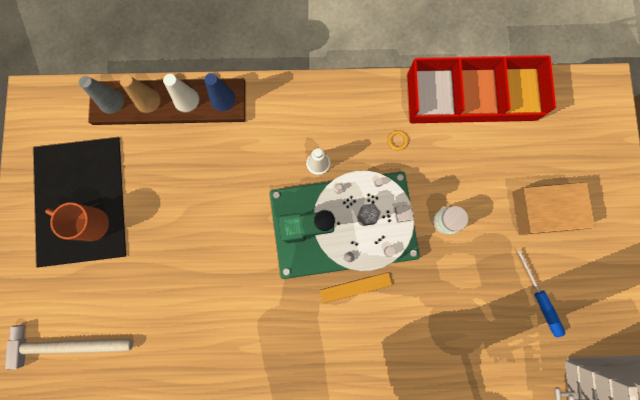

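View pics/side0.png

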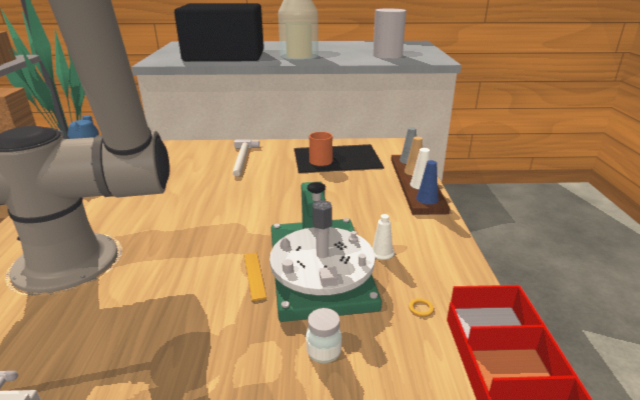

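Top view: black button at about (324,220), hex grip (369,215), square die (403,213). The jar is at (453,219), cone (318,160), ring (398,140) and gauge (356,288). I'll measure these next.

```bash
cat > h.py <<'E'
import numpy as np,cv2
from plant import bot
def cast(n,uv,z):
    p=bot.camera_params(n);f=200/np.tan(np.radians(p["fovy"])/2);T=np.array(p["camera_from_world"])
    R,t=T[:3,:3],T[:3,3];c=-R.T@t;d=R.T@np.array([(uv[0]-p["cx"])/f,(uv[1]-p["cy"])/f,1])
    return c+d*(z-c[2])/d[2]
def proj(n,X):
    p=bot.camera_params(n);f=200/np.tan(np.radians(p["fovy"])/2);T=np.array(p["camera_from_world"])
    q=T[:3,:3]@X+T[:3,3];return q[:2]/q[2]*f+[p["cx"],p["cy"]]
E
python3 - <<'E'
from h import *
im=cv2.imread("pics/top0.png")
cv2.imwrite("pics/topc.png",cv2.resize(im[140:300,260:480],None,fx=3.6,fy=3.6,interpolation=cv2.INTER_CUBIC))
g=im.max(axis=2)
def blobs(m,lo,hi,box):
    x0,y0,x1,y1=box;n,l,s,c=cv2.connectedComponentsWithStats(m[y0:y1,x0:x1].astype(np.uint8))
    return [(s[i][4],tuple(np.round(c[i]+[x0,y0],1)),tuple(s[i][:4]+[x0,y0,0,0])) for i in range(1,n) if lo<=s[i][4]<=hi]
for b in blobs(g<45,60,800,(300,190,350,240)): print("btn",b,cast("top",b[1],184).round(1))
for b in blobs(g<130,150,900,(345,195,395,240)): print("grip",b,cast("top",b[1],165).round(1))
# disc: bright, low saturation
hsv=cv2.cvtColor(im,cv2.COLOR_BGR2HSV)
m=((hsv[...,1]<60)&(hsv[...,2]>150)).astype(np.uint8);m[:165]=0;m[275:]=0;m[:,:308]=0;m[:,420:]=0
c=max(cv2.findContours(m,cv2.RETR_EXTERNAL,cv2.CHAIN_APPROX_NONE)[0],key=cv2.contourArea)
e=cv2.fitEllipse(cv2.convexHull(c));print("disc",e,cast("top",e[0],66).round(1))
E
```

```text
btn (np.int32(316), (np.float64(324.3), np.float64(220.2)), (np.int64(315), np.int64(211), np.int64(20), np.int64(20))) [5.63e+02 3.00e-01 1.84e+02]
grip (np.int32(364), (np.float64(367.9), np.float64(214.2)), (np.int64(357), np.int64(201), np.int64(23), np.int64(25))) [574.5 -83.  165. ]
disc ((362.9559020996094, 220.39849853515625), (99.58858489990234, 101.0273208618164), 126.5798568725586) [571.9 -83.4  66. ]
```

View pics/topc.png

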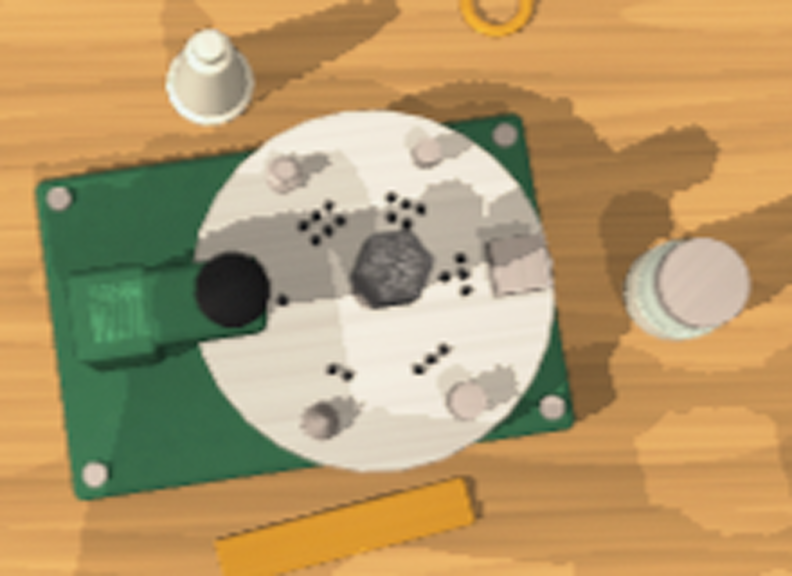

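Crop: grip at (390,268), button (232,288), square die with four pips at (518,265). It sits opposite the ram, so the turret reads 0 and needs three clicks. Axis ≈ (572.5,-83.3); the button is 84 mm from it (85 expected), and the press yaw is ≈ 0.115. Tool yaw 0.638 fits a pair of flats and leaves joint 6 room for +π.

```bash
python3 -m pendant '[[[0.68,0.69,0],[0,0,0.135],0.3],[[0.68,0.69,0],[0,0,0.135],0.3],[[0.68,0.69,0],[0,0,0.135],0.3],[[0.68,0.69,0],[0,0,0.135],0.3],[[0.68,0.69,0],[0,0,0.135],0.3],[[0.68,0.69,0],[0,0,0.135],0.3],[[0.68,0.69,0],[0,0,0.135],0.3],[[0.68,0.69,0],[0,0,0.135],0.3],[[0.68,0.69,0],[0,0,0.135],0.3],[[0.68,0.69,0],[0,0,0.135],0.3]]'
python3 -m pendant '[[[0.68,0.69,0],[0,0,0.135],0.3],[[0.68,0.69,0],[0,0,0.135],0.3],[[0.68,0.69,0],[0,0,0.135],0.3],[[0.68,0.69,0],[0,0,0.135],0.3],[[0.68,0.69,0],[0,0,0.135],0.3],[[0.68,0.69,0],[0,0,0.135],0.3],[[0.68,0.69,0],[0,0,0.135],0.3],[[0.68,0.69,0],[0,0,0.135],0.3],[[0.68,0.69,0],[0,0,0.135],0.3],[[0.68,0.69,0],[0,0,0.135],0.3]]'
python3 - <<'E'
from h import *
o=bot.get_obs();print(o["tool_pos"],o["tcp_rot"],o["joint_positions"])
cv2.imwrite("pics/w1.png",bot.capture("wrist"))
p=bot.camera_params("wrist");print(p)
T=np.array(p["camera_from_world"]);f=200/np.tan(np.radians(p["fovy"])/2)
for X in [[572.5,-83.3,183],[562.7,1.1,184],o["tool_pos"]]:
    q=T[:3,:3]@np.array(X)+T[:3,3];r=np.hypot(*q[:2]);print(np.round(q[:2]/r*f*np.arctan2(r,q[2])+[p["cx"],p["cy"]],1))
E
```

```text
time: 0.93
tool_pos: [366.3, -291.2, 243.5]
tcp_rot: [-3.141, 0.0, 0.476]
contact_force: [-0.1, -0.9, 0.8]
grip_width: 59.4
finger_force: 0.0
time: 1.77
tool_pos: [570.2, -84.2, 243.3]
tcp_rot: [-3.141, 0.001, 0.638]
contact_force: [0.7, -1.1, 0.4]
grip_width: 59.8
finger_force: 0.0
[570.22186484 -84.23858782 243.29268417] [-3.14097964e+00  6.43226090e-04  6.37759669e-01] [-2.79531553e-01  4.37670406e-01  1.37764136e+00 -1.42199194e-04
  1.32715866e+00  6.53539666e-01]
{'fovy': 65.70646984690485, 'cx': 316.22147133756573, 'cy': 198.87609523582313, 'camera_from_world': array([[ 5.99218590e-01, -8.00584248e-01, -1.39396010e-03,
        -4.08083942e+02],
       [-7.67701847e-01, -5.75099039e-01,  2.82656982e-01,
         3.57490484e+02],
       [-2.27092392e-01, -1.68303172e-01, -9.59220041e-01,
         5.06287431e+02],
       [ 0.00000000e+00,  0.00000000e+00,  0.00000000e+00,
         1.00000000e+00]])}
[318.2 224.2]
[210.5 164.9]
[317.6 270.2]
```

View pics/w1.png

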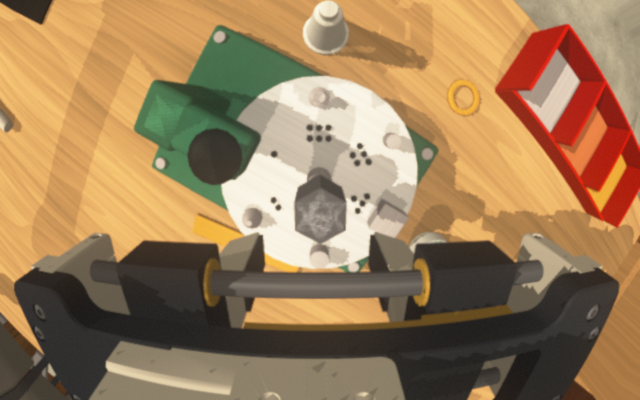

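The wrist view shows the hex at about (320,212) with its flats facing the fingers, and the button at (215,157). The predicted hex-top centre is (318,224), so I'll zoom in to check the offset.

```bash
python3 - <<'E'
from h import *
im=cv2.imread("pics/w1.png")
c=cv2.resize(im[165:255,180:360],None,fx=4.4,fy=4.4,interpolation=cv2.INTER_CUBIC)
c=cv2.convertScaleAbs(c,alpha=1.6,beta=20)
p=bot.camera_params("wrist");T=np.array(p["camera_from_world"]);f=200/np.tan(np.radians(p["fovy"])/2)
def pj(X):
    q=T[:3,:3]@np.array(X)+T[:3,3];r=np.hypot(*q[:2]);return q[:2]/r*f*np.arctan2(r,q[2])+[p["cx"],p["cy"]]
for z,col in((183,(0,0,255)),(140,(255,0,0))):
    P=[pj([572.5+20.8*np.cos(.115+a),-83.3+20.8*np.sin(.115+a),z]) for a in np.pi/6+np.arange(6)*np.pi/3]
    cv2.polylines(c,[np.int32((np.array(P)-[180,165])*4.4)],True,col,1)
cv2.imwrite("pics/w1c.png",c)
E
```

```text
(no output)
```

View pics/w1c.png

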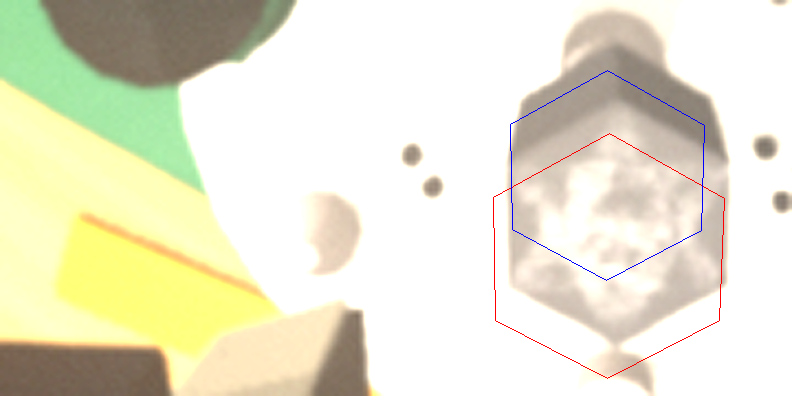

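The overlay shows the real hex about 7 px up and 2 px right of the prediction. The arm may still have been settling, so I'll measure again at rest, segmenting the hex top face in the wrist, top and side views.

```bash
cat >> h.py <<'E'
def wcast(p,uv,z):
    T=np.array(p["camera_from_world"]);f=200/np.tan(np.radians(p["fovy"])/2);R,t=T[:3,:3],T[:3,3]
    d=np.array(uv,float)-[p["cx"],p["cy"]];r=np.hypot(*d);th=r/f
    d=R.T@np.array([*(d/r*np.sin(th)),np.cos(th)]);c=-R.T@t;return c+d*(z-c[2])/d[2]
E
python3 - <<'E'
from h import *
p=bot.camera_params("wrist");im=bot.capture("wrist");cv2.imwrite("pics/w2.png",im)
o=bot.get_obs();print(o["tool_pos"],o["tcp_rot"][2])
old=cv2.imread("pics/w1.png");print("diff",np.abs(im.astype(int)-old).mean())
# top face of hex vertices seen in w1c: L(512,163)(512,290) bottom(617,343) R(725,290)(725,163) top(617,105)
V=np.array([[512,163],[512,290],[617,343],[725,290],[725,163],[617,105]])/4.4+[180,165]
W=np.array([wcast(p,v,183) for v in V]);print("hex wrist",W.mean(0).round(1),np.linalg.norm(W-W.mean(0),axis=1).round(1))
print("top cam hex",cast("top",(368.9,214.4),183).round(1),"side hex",cast("side",(322.3,208.5),183).round(1))
hsv=cv2.cvtColor(im,cv2.COLOR_BGR2HSV)
m=((hsv[...,1]<60)&(hsv[...,2]>140)).astype(np.uint8);m[:70]=0;m[230:]=0;m[:,:215]=0;m[:,425:]=0
c=max(cv2.findContours(m,cv2.RETR_EXTERNAL,cv2.CHAIN_APPROX_NONE)[0],key=cv2.contourArea)[:,0]
W=np.array([wcast(p,q,66)[:2] for q in c if 275<q[0] and q[1]<200])
from scipy.optimize import least_squares
s=least_squares(lambda x:np.hypot(*(W-x[:2]).T)-x[2],[572,-83,108],loss="soft_l1");print("disc wrist",s.x.round(1))
# button silhouette bbox in wrist and pips
n,l,st,ce=cv2.connectedComponentsWithStats((im.max(2)<70).astype(np.uint8)[120:195,170:260])
for i in range(1,n):
    if st[i][4]>300: print("btn",st[i],ce[i]+[170,120],wcast(p,ce[i]+[170,120],180).round(1))
E
```

```text
[571.41226085 -82.52507546 242.88467232] 0.6410021474909786
diff 6.958100260416667
hex wrist [577.8 -81.2 183. ] [19.5 19.9 19.8 20.1 19.6 19.8]
top cam hex [572.2 -82.7 183. ] side hex [576.8 -97.2 183. ]
disc wrist [628.9 -83.4  63.3]
btn [  20   15   54   55 2137] [216.62891905 161.04539073] [ 5.662e+02 -4.000e-01  1.800e+02]
```

```bash
python3 - <<'E'
from h import *
o=bot.get_obs();print(o["tool_pos"],o["tcp_rot"])
p=bot.camera_params("wrist");im=bot.capture("wrist");cv2.imwrite("pics/w3.png",im)
old=cv2.imread("pics/w1.png")
r=cv2.matchTemplate(im,old[180:247,290:352],cv2.TM_CCOEFF_NORMED);_,s,_,l=cv2.minMaxLoc(r);d=np.array(l)-[290,180];print("shift",d,s)
V=np.array([[512,163],[512,290],[617,343],[725,290],[725,163],[617,105]])/4.4+[180,165]+d
W=np.array([wcast(p,v,183) for v in V]);print("hex wrist",W.mean(0).round(1))
T=np.array(p["camera_from_world"]);f=200/np.tan(np.radians(p["fovy"])/2)
c=cv2.convertScaleAbs(cv2.resize(im[100:300,180:440],None,fx=3,fy=3,interpolation=cv2.INTER_CUBIC),alpha=1.4,beta=15)
def pj(X):
    q=T[:3,:3]@np.array(X)+T[:3,3];r=np.hypot(*q[:2]);return q[:2]/r*f*np.arctan2(r,q[2])+[p["cx"],p["cy"]]
def ring(x,y,R,z,n,a0,col):
    P=[pj([x+R*np.cos(a0+a),y+R*np.sin(a0+a),z]) for a in np.arange(n)*2*np.pi/n]
    cv2.polylines(c,[np.int32((np.array(P)-[180,100])*3)],True,col,1)
ring(573.5,-83,20.8,183,6,.115+np.pi/6,(0,0,255));ring(573.5,-83,108,66,60,0,(0,0,255));ring(563.7,1.4,14,184,30,0,(0,255,255))
cv2.imwrite("pics/w3c.png",c)
E
```

```text
[571.41226085 -82.52507546 242.88467232] [-3.14066718e+00 -7.41878086e-04  6.41002147e-01]
shift [1 3] 0.9809934496879578
hex wrist [574.8 -85.  183. ]
```

View pics/w3c.png

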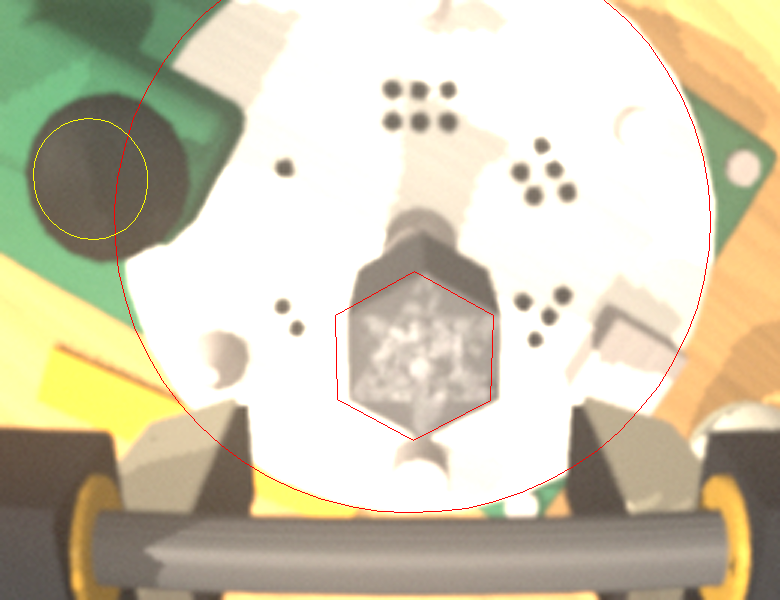

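Overlay at rest: the hex top centre is (424,353) in the crop and the red prediction is at (414,355). That puts the axis near (574.5,-84.8), so I'll shift by about (+3,-2) and start down.

```bash
python3 -m pendant '[[[0.05,-0.035,-0.2],[0,0,0],0.3],[[0.05,-0.035,-0.3],[0,0,0],0.3],[[0,0,-0.3],[0,0,0],0.3],[[0,0,-0.3],[0,0,0],0.3],[[0,0,-0.2],[0,0,0],0.3],[[0,0,0],[0,0,0],0.3],[[0,0,0],[0,0,0],0.3],[[0,0,0],[0,0,0],0.3],[[0,0,0],[0,0,0],0.3],[[0,0,0],[0,0,0],0.3]]'
```

```text
time: 2.75
tool_pos: [572.8, -87.7, 205.3]
tcp_rot: [3.141, -0.001, 0.637]
contact_force: [0.6, 0.3, -0.7]
grip_width: 59.6
finger_force: 0.0
```

```bash
python3 - <<'E'
from h import *
p=bot.camera_params("wrist");im=bot.capture("wrist");o=bot.get_obs();print(o["tool_pos"],o["tcp_rot"])
c=cv2.convertScaleAbs(cv2.resize(im[150:330,220:440],None,fx=3.3,fy=3.3,interpolation=cv2.INTER_CUBIC),alpha=1.4,beta=15)
T=np.array(p["camera_from_world"]);f=200/np.tan(np.radians(p["fovy"])/2)
def pj(X):
    q=T[:3,:3]@np.array(X)+T[:3,3];r=np.hypot(*q[:2]);return q[:2]/r*f*np.arctan2(r,q[2])+[p["cx"],p["cy"]]
x,y=574.5,-84.8
P=[pj([x+20.8*np.cos(.115+a),y+20.8*np.sin(.115+a),183]) for a in np.pi/6+np.arange(6)*np.pi/3]
cv2.polylines(c,[np.int32((np.array(P)-[220,150])*3.3)],True,(0,0,255),1)
cv2.imwrite("pics/w4c.png",c)
E
```

```text
[572.75695319 -87.63068934 205.19797135] [ 3.14082162e+00 -5.11478295e-04  6.36854927e-01]
```

View pics/w4c.png

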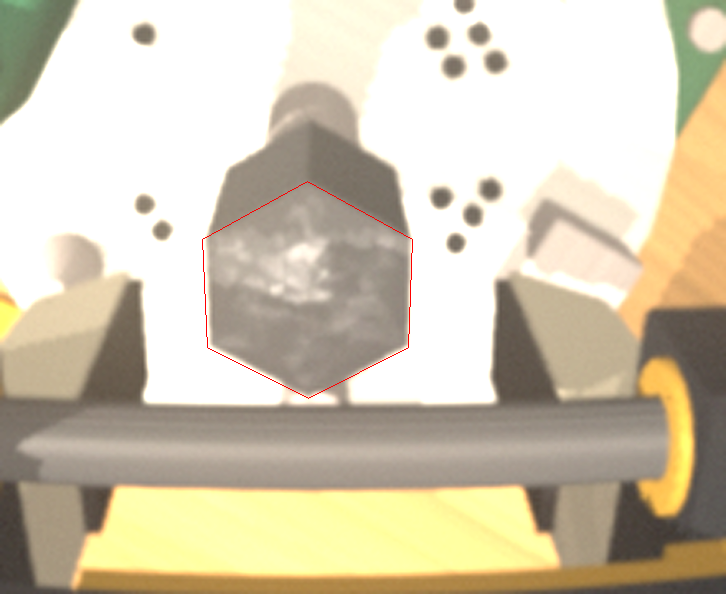

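The hex now sits right on the predicted outline, with the fingers' mid at about 321 against hex centre 308. I'll shift by (+1.1,+3.3), go down to TCP z 164 and check.

```bash
python3 -m pendant '[[[0.037,0.11,0],[0,0,0],0.3],[[0,0,-0.2],[0,0,0],0.3],[[0,0,-0.25],[0,0,0],0.3],[[0,0,-0.25],[0,0,0],0.3],[[0,0,-0.25],[0,0,0],0.3],[[0,0,-0.25],[0,0,0],0.3],[[0,0,-0.17],[0,0,0],0.3],[[0,0,0],[0,0,0],0.3],[[0,0,0],[0,0,0],0.3],[[0,0,0],[0,0,0],0.3]]'
python3 -m pendant '[[[0,0,0],[0,0,0],-0.3],[[0,0,0],[0,0,0],-0.3],[[0,0,0],[0,0,0],-0.3],[[0,0,0],[0,0,0],-0.3],[[0,0,0],[0,0,0],-0.3],[[0,0,0],[0,0,0],-0.3],[[0,0,0],[0,0,0],-0.3],[[0,0,0],[0,0,0],-0.3],[[0,0,0],[0,0,0],-0.3],[[0,0,0],[0,0,0],-0.3]]'
```

```text
time: 3.63
tool_pos: [573.9, -84.4, 163.9]
tcp_rot: [3.141, -0.0, 0.637]
contact_force: [-0.7, -0.3, 0.2]
grip_width: 59.7
finger_force: 0.0
time: 4.47
tool_pos: [573.9, -84.6, 163.8]
tcp_rot: [3.141, -0.0, 0.637]
contact_force: [1.8, -2.9, 1.5]
grip_width: 35.7
finger_force: 30.0
```

Gripped at 35.7 mm with small side forces, so it's well centred. Now I'll turn by +π (26.2 units).

```bash
python3 -m pendant '[[[0,0,0],[0,0,0.4],-0.3],[[0,0,0],[0,0,0.8],-0.3],[[0,0,0],[0,0,0.8],-0.3],[[0,0,0],[0,0,0.8],-0.3],[[0,0,0],[0,0,0.8],-0.3],[[0,0,0],[0,0,0.8],-0.3],[[0,0,0],[0,0,0.8],-0.3],[[0,0,0],[0,0,0.8],-0.3],[[0,0,0],[0,0,0.8],-0.3],[[0,0,0],[0,0,0.8],-0.3]]'
```

```text
time: 5.3
tool_pos: [575.3, -85.3, 163.9]
tcp_rot: [3.138, 0.002, 1.553]
contact_force: [9.1, -5.3, -1.9]
grip_width: 36.0
finger_force: 30.0
```

```bash
python3 -m pendant '[[[0.03,-0.02,0],[0,0,0.8],-0.3],[[0,0,0],[0,0,0.8],-0.3],[[0,0,0],[0,0,0.8],-0.3],[[0,0,0],[0,0,0.8],-0.3],[[0,0,0],[0,0,0.8],-0.3],[[0,0,0],[0,0,0.8],-0.3],[[0,0,0],[0,0,0.8],-0.3],[[0,0,0],[0,0,0.8],-0.3],[[0,0,0],[0,0,0.8],-0.3],[[0,0,0],[0,0,0.8],-0.3]]'
```

```text
time: 6.13
tool_pos: [576.8, -84.6, 163.9]
tcp_rot: [3.139, 0.004, 2.514]
contact_force: [11.4, 1.6, -3.1]
grip_width: 35.9
finger_force: 30.0
```

```bash
python3 -m pendant '[[[0.03,0.01,0],[0,0,0.8],-0.3],[[0,0,0],[0,0,0.8],-0.3],[[0,0,0],[0,0,0.8],-0.3],[[0,0,0],[0,0,0.8],-0.3],[[0,0,0],[0,0,0.8],-0.3],[[0,0,0],[0,0,0.8],-0.3],[[0,0,0],[0,0,0.8],-0.3],[[0,0,0],[0,0,0.8],-0.3],[[0,0,0],[0,0,0.8],-0.3],[[0,0,0],[0,0,0.8],-0.3]]'
python3 -m pendant '[[[0,0,0],[0,0,0.8],-0.3],[[0,0,0],[0,0,0.8],-0.3],[[0,0,0],[0,0,0.8],-0.3],[[0,0,0],[0,0,0.18],-0.3],[[0,0,0],[0,0,0],-0.3],[[0,0,0],[0,0,0],-0.3],[[0,0,0],[0,0,0],-0.3],[[0,0,0],[0,0,0],-0.3],[[0,0,0],[0,0,0],-0.3],[[0,0,0],[0,0,0],-0.3]]'
```

```text
time: 6.97
tool_pos: [577.0, -83.0, 163.9]
tcp_rot: [3.141, 0.004, -2.809]
contact_force: [7.4, 7.1, -0.7]
grip_width: 35.6
finger_force: 30.0
time: 7.8
tool_pos: [576.8, -82.5, 163.9]
tcp_rot: [3.141, 0.004, -2.504]
contact_force: [7.5, 6.9, -0.9]
grip_width: 35.9
finger_force: 30.0
```

The yaw reached 3.779, which is +π. Release and rise.

```bash
python3 -m pendant '[[[0,0,0],[0,0,0],0.3],[[0,0,0],[0,0,0],0.3],[[0,0,0],[0,0,0],0.3],[[0,0,0],[0,0,0],0.3],[[0,0,0],[0,0,0],0.3],[[0,0,0.3],[0,0,0],0.3],[[0,0,0.6],[0,0,0],0.3],[[0,0,0.7],[0,0,0],0.3],[[0,0,0.7],[0,0,0],0.3],[[0,0,0.5],[0,0,0],0.3]]'
python3 -m pendant '[[[0,-0.7,0],[0,0,0],-1],[[0,-0.7,0],[0,0,0],-1],[[0,-0.7,0],[0,0,0],-1],[[0,-0.7,0],[0,0,0],-1],[[0,-0.7,0],[0,0,0],-1],[[0,-0.7,0],[0,0,0],-1],[[0,-0.7,0],[0,0,0],-1],[[0,0,0],[0,0,0],-1],[[0,0,0],[0,0,0],-1],[[0,0,0],[0,0,0],-1]]'
python3 - <<'E'
from h import *
im=bot.capture("top");o=bot.get_obs();print(o["tool_pos"],o["joint_positions"])
cv2.imwrite("pics/t5.png",im)
s=bot.capture("side")[150:320,230:440]
a=cv2.resize(im[140:300,260:470],(790,600)[:2],interpolation=cv2.INTER_CUBIC)
a=cv2.resize(im[140:300,260:460],(400,320),interpolation=cv2.INTER_CUBIC);b=cv2.resize(s,(395,320),interpolation=cv2.INTER_CUBIC)
cv2.imwrite("pics/t5c.png",np.hstack([a,b]))
E
```

```text
time: 8.63
tool_pos: [575.9, -84.9, 250.3]
tcp_rot: [-3.14, 0.002, -2.505]
contact_force: [-0.4, -0.1, -0.2]
grip_width: 59.3
finger_force: 0.0
time: 9.47
tool_pos: [575.4, -231.2, 248.0]
tcp_rot: [3.141, 0.0, -2.505]
contact_force: [-0.4, 0.8, -0.5]
grip_width: 1.4
finger_force: 0.0
[ 575.50686939 -230.77875159  247.9797456 ] [-5.05101890e-01  5.17112315e-01  1.23408244e+00  4.23790620e-04
  1.39051217e+00 -2.71333186e+00]
```

View pics/t5c.png

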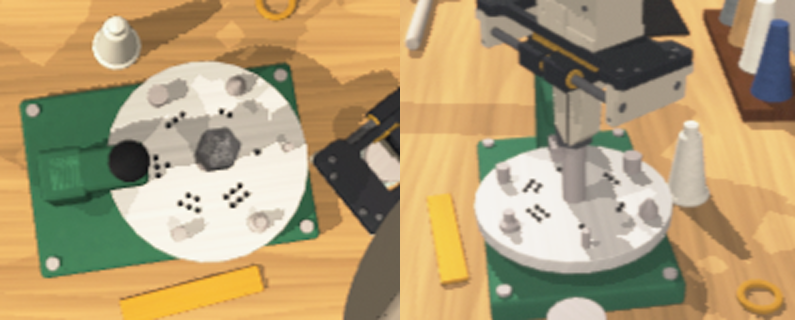

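Four pips now sit beside the ram and the single pip is opposite, with the bystanders unmoved. Next I'll go over the button, at about (564.7,0.3), with the fingers shut.

```bash
python3 -m pendant '[[[-0.036,0.77,0],[0,0,0],-1],[[-0.036,0.77,0],[0,0,0],-1],[[-0.036,0.77,0],[0,0,0],-1],[[-0.036,0.77,0],[0,0,0],-1],[[-0.036,0.77,0],[0,0,0],-1],[[-0.036,0.77,0],[0,0,0],-1],[[-0.036,0.77,0],[0,0,0],-1],[[-0.036,0.77,0],[0,0,0],-1],[[-0.036,0.77,0],[0,0,0],-1],[[-0.036,0.77,0],[0,0,0],-1]]'
python3 -m pendant '[[[0,0,0],[0,0,0],-1],[[0,0,0],[0,0,0],-1],[[0,0,0],[0,0,0],-1],[[0,0,-0.25],[0,0,0],-1],[[0,0,-0.3],[0,0,0],-1],[[0,0,-0.3],[0,0,0],-1],[[0,0,-0.3],[0,0,0],-1],[[0,0,-0.2],[0,0,0],-1],[[0,0,0],[0,0,0],-1],[[0,0,0],[0,0,0],-1]]'
python3 - <<'E'
from h import *
p=bot.camera_params("wrist");im=bot.capture("wrist")
a=bot.capture("top");s=bot.capture("side")
cv2.imwrite("pics/b6.png",np.hstack([cv2.resize(im,(480,300)),cv2.resize(s[120:320,220:420],(300,300),interpolation=cv2.INTER_CUBIC)]))
E
```

```text
time: 10.4
tool_pos: [564.2, 1.5, 248.0]
tcp_rot: [-3.142, 0.0, -2.503]
contact_force: [0.0, -0.6, -0.6]
grip_width: 0.3
finger_force: 0.0
time: 11.23
tool_pos: [564.5, -0.7, 206.5]
tcp_rot: [3.141, -0.001, -2.505]
contact_force: [0.6, -0.1, 0.6]
grip_width: 0.5
finger_force: 0.0
```

View pics/b6.png

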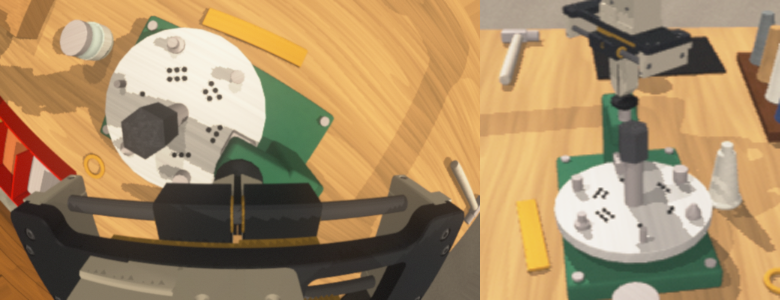

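The closed fingertips are centred just above the button in both views, and the turret is still in its click. Press.

```bash
python3 -m pendant '[[[0,0,-0.1],[0,0,0],-1],[[0,0,-0.1],[0,0,0],-1],[[0,0,-0.1],[0,0,0],-1],[[0,0,-0.1],[0,0,0],-1],[[0,0,-0.1],[0,0,0],-1],[[0,0,-0.1],[0,0,0],-1],[[0,0,0],[0,0,0],-1],[[0,0,0],[0,0,0],-1],[[0,0,0],[0,0,0],-1],[[0,0,0],[0,0,0],-1]]'
```

```text
time: 12.22
tool_pos: [565.0, -0.6, 191.2]
tcp_rot: [-3.14, 0.002, -2.505]
contact_force: [-3.8, 0.6, 13.7]
grip_width: 0.2
finger_force: 6.7
```

```bash
python3 -m pendant '[[[0,0,-0.05],[0,0,0],-1],[[0,0,-0.05],[0,0,0],-1],[[0,0,-0.05],[0,0,0],-1],[[0,0,0],[0,0,0],-1],[[0,0,0],[0,0,0],-1],[[0,0,0],[0,0,0],-1],[[0,0,0],[0,0,0],-1],[[0,0,0],[0,0,0],-1],[[0,0,0],[0,0,0],-1],[[0,0,0],[0,0,0],-1]]'
```

```text
time: 13.05
tool_pos: [565.1, -0.6, 189.1]
tcp_rot: [-3.138, 0.003, -2.504]
contact_force: [-9.1, 0.6, 28.7]
grip_width: 0.4
finger_force: 14.1
```

28.7 N against a 15 N spring, at the expected 189 mm, so the ram is on its stop. Lift straight up and clear.

```bash
python3 -m pendant '[[[0,0,0.15],[0,0,0],-1],[[0,0,0.15],[0,0,0],-1],[[0,0,0.15],[0,0,0],-1],[[0,0,0.15],[0,0,0],-1],[[0,0,0.2],[0,0,0],-1],[[0,0,0.3],[0,0,0],-1],[[0,0,0.5],[0,0,0],-1],[[0,0,0.5],[0,0,0],-1],[[0,0,0.3],[0,0,0],-1],[[0,0,0.1],[0,0,0],-1]]'
python3 -m pendant '[[[-0.5,-0.4,0.2],[0,0,0],-1],[[-0.7,-0.5,0.2],[0,0,0],-1],[[-0.7,-0.5,0],[0,0,0],-1],[[-0.7,-0.5,0],[0,0,0],-1],[[-0.7,-0.5,0],[0,0,0],-1],[[-0.5,-0.3,0],[0,0,0],-1],[[0,0,0],[0,0,0],-1],[[0,0,0],[0,0,0],-1],[[0,0,0],[0,0,0],-1],[[0,0,0],[0,0,0],-1]]'
python3 - <<'E'
from h import *
a=bot.capture("top");s=bot.capture("side")
cv2.imwrite("pics/f7.png",np.hstack([cv2.resize(a[130:310,250:480],(409,320),interpolation=cv2.INTER_CUBIC),cv2.resize(s[170:350,220:440],(391,320),interpolation=cv2.INTER_CUBIC)]))
def btn(im):
    n,l,t,c=cv2.connectedComponentsWithStats((im.max(2)<45).astype(np.uint8)[190:240,300:350]);i=1+t[1:,4].argmax();return t[i][4],c[i]+[300,190]
t0=cv2.imread("pics/top0.png");print(btn(t0),btn(a))
for nm,(x0,y0,x1,y1) in dict(jar=(425,195,480,240),cone=(298,140,340,178),ring=(380,125,415,155),gauge=(310,268,400,305)).items():
    r=cv2.matchTemplate(a[y0-8:y1+8,x0-8:x1+8],t0[y0:y1,x0:x1],cv2.TM_CCOEFF_NORMED);print(nm,cv2.minMaxLoc(r)[1],np.array(cv2.minMaxLoc(r)[3])-8)
E
```

```text
time: 13.88
tool_pos: [565.3, -0.7, 261.4]
tcp_rot: [-3.14, 0.002, -2.505]
contact_force: [0.4, -0.7, 0.1]
grip_width: 0.4
finger_force: 0.0
time: 14.72
tool_pos: [451.4, -81.2, 271.4]
tcp_rot: [3.141, 0.0, -2.504]
contact_force: [-0.7, 0.2, 0.4]
grip_width: 0.3
finger_force: 0.0
(np.int32(316), array([324.32594937, 220.21518987])) (np.int32(306), array([324.30065359, 220.15686275]))
jar 0.9452832341194153 [0 0]
cone 0.964015007019043 [0 0]
ring 0.9968781471252441 [0 0]
gauge 0.20112228393554688 [ 8 -2]
```

View pics/f7.png

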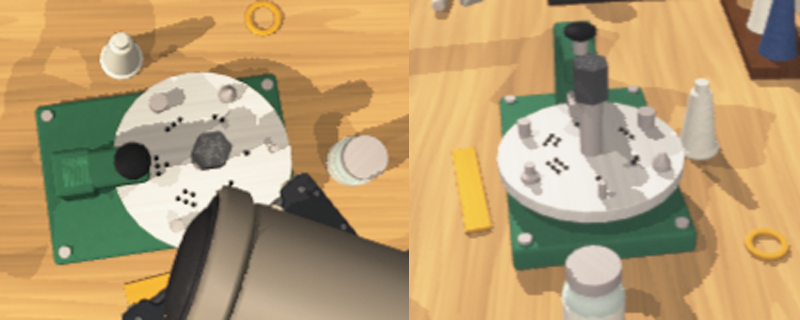

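The button is back at its starting position and station four is under the ram. The jar, cone and ring haven't moved. The arm hides the gauge in the top view, but the side view shows it in place. Handing in.

```bash
python3 -c "
from plant import bot
print(bot.close_job())"
```

```text
the job is handed in; nothing more can be done
None
```

Job handed in: the turret is in station four's click, the ram was pressed once to its stop (28.7 N) and sprang back up, and the jar, cone, ring and gauge around the press look undisturbed.

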